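Mount a mask blank on the carving vise's guide pins

TASK

Mount the roughed-out mask for carving: pick up the plywood backing plate by the wooden blank fixed on it, and lower it gently onto the two guide pins of the tilted vise head, keeping it parallel to the head so that it does not jam, until the plate lies flat against the head; then let go. Don't let it drop down the pins, and leave the two loose gouges beside it where they lie.

Things in the scene. Friction and masses are not known exactly. Their poses are not given: they have to be found in the camera images.
- plate: Loose plywood backing plate, 170 x 80 x 15 mm, 0.3 to 0.55 kg, lying flat on the bench at the start, a pale mask blank fixed on its top. Origin: centre of the plate's underside; x along the 170 mm, z out through the blank. Through holes of 15 mm diameter at x = +65 and -65 mm, y = 0. Plate and holes are symmetric: either way round will do.
- blank (a point): Point inside the mask blank, on plate's z axis, 43 mm above plate's underside; same axes as plate. The blank is a wooden block 96 mm long (x), 46 mm wide (y, flat parallel sides to grip), 15 to 47 mm above the plate's underside, with nose ridge, brow and chin on it up to 61 mm.
- seat (a point): Centre of the flat aluminium face (170 x 90 mm) of the ball vise's tilting head, about 156 mm above the bench. z: the face's outward normal, 22 to 29 degrees from vertical, leaning towards the robot's side (the foot's -x); x runs up the slope along the 170 mm, y is level. Two guide pins stand on it at x = +65 and -65 mm. The head is clamped stiff and does not give.
- pin_high (a point): Tip of the upper guide pin, 40 mm out from the face, same axes as seat. Each steel pin stands square to the face along seat's z: 12 mm diameter, straight for 28 mm, then tapering to 4 mm at the tip.
- pin_low (a point): Tip of the lower guide pin, 40 mm out from the face, same axes as seat.
- vise: Foot of the ball vise, fixed to the bench: grey block 130 x 120 x 45 mm with a neck up to the ball under the head, whose centre is 115 mm above the bench; a clamp handle reaches 140 mm from the centre to +x, 30 mm up. Origin: centre of its underside; the head's low edge lies towards -x.
- gouge_a: Bystander: carving gouge lying on the bench between vise and plate, 26 mm high: wooden handle from the origin 125 mm towards -x, steel blade 110 mm towards +x. Origin: where blade and handle meet, on the bench.
- gouge_b: Bystander: a second gouge like gouge_a, with a wider blade.
Things that resemble listed ones, but are neither listed nor needed, are in the scene too. Leave any purple or red look-alike of the plate alone.

How it is judged:
At the end, for the whole second after the job is handed in: The plate is fully home on both guide pins: its underside within 3 mm of the head's face and parallel to it within 0.05 rad, its centre within 6 mm of the face's centre each way, its length along the face's length within 0.08 rad (either way round), and it is at rest (z of plate in the frame of seat between -0.004 and 0.003 m and x of plate in the frame of seat between -0.006 and 0.006 m and y of plate in the frame of seat between -0.006 and 0.006 m and angle between the z axis of plate and the z axis of seat, either way round below 0.05 rad and angle between the x axis of plate and the x axis of seat, either way round below 0.08 rad and linear speed of plate below 0.02 m/s); the robot touches nothing.
It fails at once if the plate drops or slams down the pins (faster than 0.25 m/s while on their straight part) (z of plate in the frame of seat between -0.01 and 0.028 m and x of plate in the frame of seat between -0.012 and 0.012 m and y of plate in the frame of seat between -0.012 and 0.012 m and linear speed of plate above 0.25 m/s).
It fails at once if the plate is cocked more than 0.25 rad from the head's face while on the straight part of the pins (z of plate in the frame of seat between -0.01 and 0.028 m and x of plate in the frame of seat between -0.012 and 0.012 m and y of plate in the frame of seat between -0.012 and 0.012 m and angle between the z axis of plate and the z axis of seat, either way round above 0.25 rad).
It fails at once if a gouge shoved more than 50 mm (distance of any of gouge_a, gouge_b from where it was at the start of the episode above 0.05 m).
It also fails if it takes over 53 s, if anything falls off the work surface, if the arm or the gripper's body presses on something with over 40 N, if the wrist force passes 120 N, or if a joint passes its speed limit or range.

ROBOT

A 7-joint arm with a two-finger parallel gripper is mounted at the origin on the work surface. World frame = base frame: x ahead of the robot, y to its left, z up, the work surface at z = 0. Lengths are in m, angles in rad, forces in N, time in s.
With the tool pointing down it reaches from about 0.4 to 0.85 m from the base axis. Payload 10.4 kg.
Tool frame: the origin (TCP) lies between the finger pads; the fingertips stand 8 mm ahead of it and the grasp point (between the pads) lies 11 mm behind it; z points along the fingers, x is the direction in which the jaws open and shut, and the axes are right-handed (so a half turn about z gives the same grasp; the last joint's range is limited). The gripper opens to 87 mm and grips with 3 to 60 N. Pads are 19 mm wide; open, the fingers measure 117 mm over their backs; the gripper's body (75 mm by 190 mm) begins 51 mm behind the grasp point.
Start: joints at [1.297, 0.332, -0.065, 1.46, 0.022, 1.35, -0.088], TCP at [0.155, -0.605, 0.231] pointing down, gripper open.
Joint ranges: [-2.6, 2.6], [-0.5, 2.12], [-1.47, 1.34], [0.16, 2.42], [-1.27, 4.41], [0.06, 2.06], [-2.6, 2.6]. Speed limits (rad/s): [2.22, 2.22, 2.79, 2.79, 3.14, 3.14, 3.14].

INTERFACE

Orientations are given as a unit quaternion [x, y, z, w].
In Python, from bench import r, viewer gives the robot as it stands.
- The arm moves only by the tool apply_moves, never from a script. Its argument "increments" is a list of rows, each an object with "grip": the closure in counts, from 0 (fully open) to 255 (shut); "xyz": the shift along the tool's x, y, z in mm, a list of three; "rotation": the turn, a rotation vector about the tool's x, y, z in degrees, a list of three. A call has 1 to 5 rows; each row is the pose to reach, as a shift and turn from the pose measured when the call began, along the tool's axes at that moment; what a row does not reach only later rows make up. A row lasts 1/8 s, in which the tool goes at most 62.5 mm and 10.7 degrees, less where a joint would pass 70% of its speed; a pose out of reach is approached as far as the arm can. A call with a gripper value outside its range is refused whole. The fingers move at their own pace and stop on an object; "squeeze" is the grip in N (left out, the last holds). Time passes only in rows, so rows that repeat a pose let the fingers close. It gives the time, the measured TCP pose, the force and the opening at its end, in the units of the state.
- r.read_state(): the state, without advancing time (a new reading comes with each control period).
- viewer.camera(name): name is "scene" or "top" or "wrist"; returns a dict with "img" (420x560x3 uint8, blue, green, red), "range_z" (420x560 float32, m along the optical axis (not along the pixel's ray), 0 where there is no reading), "vertical_fov" (degrees; the focal length in pixels is half the picture's height over the tangent of half this angle, whatever the lens; pixels are square), "cx", "cy" (the principal point, pixels), "rvec" (rotation vector, rad) and "tvec" (3), from world to camera coordinates, as OpenCV has them. Camera axes: x right, y down, z forward; pixel columns grow to the right and rows downward; lengths in m; the calibration is good to about 2 mm. A picture is of the moment at which its call begins.
- r.close_job(): hands the job in, once; it reports no verdict.
The state is a dict: "time": time; "joint_positions": joint angles; "joint_vel": joint speeds; "joint_torque": joint torques, N m; "ee_pos": TCP position; "eef_rot": TCP orientation; "ft_force": force on the tool from outside, world axes, zero at the start; "torque": the same for the moment, N m; "width": finger opening in m.
Only numpy, scipy, OpenCV 4.12 (cv2) and the standard library are available. Lean on these libraries where they do the work, as an engineer would, in place of code of your own. Each camera call takes 0.05 s, during which the arm holds its last target.

## Working session

There is one attempt and no reset: what is moved stays moved. The work goes in short steps, Python scripts to look and compute and a tool call to move; the robot and the scene stay as the last step left them, time stands still between calls to the robot, and variables do not carry over. Pictures are saved under pics/ and viewed, and the job is handed in when it is done.

Besides the shell and the picture viewer there is one more tool, called after "Emit:" by a JSON object that holds its "method" and its "body". apply_moves: Moves the arm, as the interface text tells. Its arguments: {"type":"object","properties":{"increments":{"type":"array","items":{"type":"object","properties":{"grip":{"type":"number"},"xyz":{"type":"array","items":{"type":"number"}},"rotation":{"type":"array","items":{"type":"number"}}}}},"squeeze":{"type":"number"}},"required":["increments"]}

```bash
mkdir -p pics; ls; cat > h.py <<'E'
import numpy as np, cv2, pickle
from scipy.spatial.transform import Rotation as R
def pts(c):
    h,w=c['range_z'].shape; f=h/2/np.tan(np.radians(c['vertical_fov'])/2)
    u,v=np.meshgrid(np.arange(w),np.arange(h)); z=c['range_z']
    P=np.stack([(u-c['cx'])/f*z,(v-c['cy'])/f*z,z],-1)
    M=cv2.Rodrigues(np.array(c['rvec'],float))[0]
    W=(P-np.array(c['tvec']).ravel())@M
    W[z<=0]=np.nan
    return W
E
python3 - <<'E'
from bench import r,viewer
import cv2,pickle
from h import *
print(r.read_state())
for n in ["scene","top","wrist"]:
    c=viewer.camera(n); pickle.dump(c,open(f'{n}0.pkl','wb')); cv2.imwrite(f'pics/{n}0.png',c['img'])
    print(n,c['vertical_fov'],c['cx'],c['cy'],c['rvec'],c['tvec'],(c['range_z']>0).mean())
E
```

```text
pics
{'time': 0.0, 'joint_positions': array([ 1.29740526,  0.33290844, -0.06467442,  1.46096514,  0.02160249,
        1.34990362, -0.08848992]), 'joint_vel': array([-2.06436087e-03, -2.07562664e-03,  1.52392148e-03,  1.73570765e-05,
       -5.78572488e-04, -7.16828944e-05,  3.35688747e-05]), 'joint_torque': array([-6.59623911e-04, -6.23258972e+01,  2.50472955e-02, -3.89903104e+01,
       -6.12709089e-02,  3.97043838e-02,  1.28884353e-04]), 'ee_pos': array([ 0.15498802, -0.60507603,  0.22971966]), 'eef_rot': array([ 7.89992833e-01, -6.13115625e-01, -6.11933684e-04, -4.24179233e-04]), 'ft_force': array([-0.07662264,  0.26671592,  0.58811319]), 'torque': array([0.01375386, 0.08560253, 0.00469118]), 'width': 0.08703237876448203}
scene 42.250835857918524 272.775633935569 212.31284068543482 [ 2.30844477  0.70967314 -0.3019524 ] [-0.36194287 -0.08985937  1.36431698] 0.9960034013605442
top 51.11081364279161 277.84154726086956 205.75018608753854 [ 2.10496034 -2.1270508   0.22011057] [-0.04791839  0.49085097  1.11950974] 0.9961862244897959
wrist 62.903712627375306 275.7948965316246 210.99586993256534 [-2.30776101  1.79220339  0.23998635] [-0.62438286 -0.03273295  0.39035421] 0.9960714285714286
```

View pics/scene0.png

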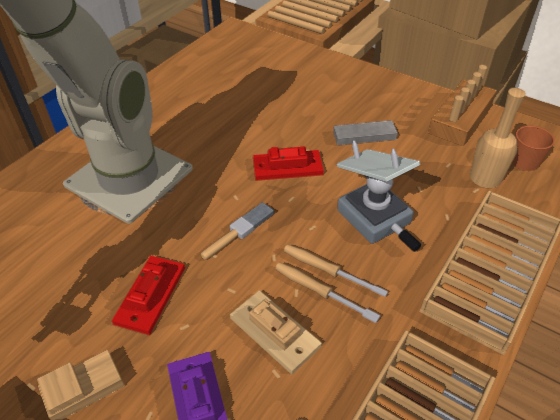

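View pics/top0.png

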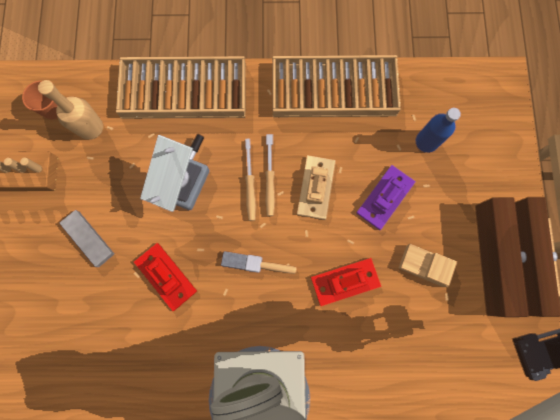

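View pics/wrist0.png

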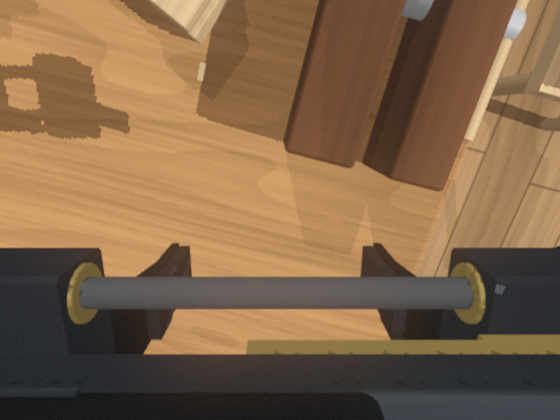

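The top view shows the pale plate at about (317,187), the tilted head at (168,173) and the gouges at (250,180) and (269,175), between the two. Next I measure the plate and head from the depth.

```bash
cat > m.py <<'E'
from h import *
c=pickle.load(open('top0.pkl','rb')); W=pts(c); im=c['img']
s=pickle.load(open('scene0.pkl','rb')); WS=pts(s)
print('bench z',np.nanmedian(W[215:235,300:340,2]), np.nanmedian(WS[380:400,260:300,2]))
np.set_printoptions(precision=4,suppress=True)
def rect(P):
    b=cv2.minAreaRect((P[:,:2]*1000).astype(np.float32)); return b
for nm,A,reg in (('top',W,(slice(145,230),slice(290,345))),('scene',WS,(slice(285,375),slice(222,328)))):
    P=A[reg].reshape(-1,3); P=P[~np.isnan(P[:,0])]
    for lo,hi in ((.01,.019),(.006,.03),(.04,.052),(.03,.09)):
        Q=P[(P[:,2]>lo)&(P[:,2]<hi)]
        print(nm,lo,hi,len(Q),np.median(Q[:,2]),rect(Q),Q.mean(0))
def plane(P):
    for _ in range(8):
        m=P.mean(0); n=np.linalg.svd(P-m,full_matrices=False)[2][2]; n*=np.sign(n[2])
        d=(P-m)@n; k=abs(d)<max(.002,2*np.median(abs(d)));P=P[k]
    return m,n,P
for nm,A,reg in (('top',W,(slice(130,215),slice(138,200))),('scene',WS,(slice(140,185),slice(330,425)))):
    P=A[reg].reshape(-1,3); P=P[~np.isnan(P[:,0])]; P=P[(P[:,2]>.10)&(P[:,2]<.25)]
    m,n,_=plane(P)
    d=(P-m)@n; Q=P[abs(d)<.004]
    x=-np.array([n[0],n[1],0]); x-=n*(x@n); x/=np.linalg.norm(x); y=np.cross(n,x)
    a=np.stack([(Q-m)@x,(Q-m)@y],1)*1000
    b=cv2.minAreaRect(a.astype(np.float32))
    cen=m+x*b[0][0]/1000+y*b[0][1]/1000
    print(nm,'n',n,'tilt',np.degrees(np.arccos(n[2])),'az',np.degrees(np.arctan2(n[1],n[0])),'rect',b,'cen',cen,len(Q))
    pin=P[(d>.008)]
    e=np.stack([(pin-cen)@x,(pin-cen)@y,(pin-cen)@n],1)*1000
    for sg in (1,-1):
        t=e[e[:,0]*sg>20]; print(len(t), np.median(t,0) if len(t) else '', t.max(0) if len(t) else '')
        print(t[np.argsort(t[:,2])][::max(1,len(t)//10)])
E
python3 m.py
```

```text
bench z -0.0010846145981126289 0.00020146291943944452
top 0.01 0.019 978 0.013837395409734186 ((552.5257568359375, -159.1440887451172), (80.09904479980469, 171.294189453125), 79.55316925048828) [ 0.5468 -0.1571  0.0139]
top 0.006 0.03 1093 0.013727949062631311 ((552.138427734375, -159.4034881591797), (186.40086364746094, 135.67559814453125), 0.07651866227388382) [ 0.5468 -0.1574  0.0139]
top 0.04 0.052 394 0.04668109626623199 ((551.8295288085938, -158.9796142578125), (45.78828430175781, 96.865234375), 79.08097839355469) [ 0.5456 -0.1574  0.0467]
top 0.03 0.09 597 0.04855908203228276 ((552.2785034179688, -159.0672607421875), (45.98810577392578, 97.76017761230469), 79.134765625) [ 0.5492 -0.158   0.0489]
scene 0.01 0.019 1955 0.014944379492747977 ((563.1498413085938, -110.8152084350586), (183.9729461669922, 172.37591552734375), 79.245361328125) [ 0.564  -0.1651  0.0148]
scene 0.006 0.03 2327 0.015110849222783483 ((563.201416015625, -111.14518737792969), (184.61264038085938, 172.39312744140625), 79.1584701538086) [ 0.5652 -0.1613  0.0155]
scene 0.04 0.052 680 0.04713041718604967 ((553.7
[... 1571 characters left out ...]
8 41.3201]
[[67.8302 -6.299   8.2166]
 [71.7651 -1.1597 11.1596]
 [67.8831  2.8239 13.2046]
 [67.2511  4.2348 16.8976]
 [67.2979 -0.694  18.9444]
 [61.5057 -5.4512 22.1169]
 [69.337   1.497  24.9224]
 [65.343   0.2314 26.9627]
 [66.5188 -2.6679 30.5104]
 [68.1008  1.8511 33.2521]
 [63.4571 -3.7502 36.9602]]
71 [-62.7922  -0.8892  22.464 ] [-56.2043   7.5984  38.8986]
[[-64.6723  -5.1976   8.0236]
 [-65.209   -3.7089  12.1361]
 [-63.3017  -1.8667  14.0867]
 [-65.6209  -4.8739  17.3379]
 [-61.0375   0.8373  20.51  ]
 [-63.9502   0.8111  22.464 ]
 [-62.647    6.179   25.269 ]
 [-63.94    -3.2056  28.8326]
 [-58.3152   1.7446  32.4049]
 [-62.7338   0.2033  34.7504]
 [-70.8404   4.8272  38.8986]]
```

Both views agree to about 2 mm. The plate centre is near (0.553, -0.160) with its x axis at -10.8°. The seat is near (0.553, 0.224, 0.155) with a tilt of 26.5°. The sizes match (171x80, 97x46, 171x91, pins 40 mm). I'll write a target helper next.

```bash
cat > t.py <<'E'
# usage: t.py plate|seat dist_along_normal_mm [dx dy]
import sys
from h import *
from bench import r
np.set_printoptions(precision=2,suppress=True)
def frame(p,tilt,xaz):
    a=np.radians(xaz); t=np.radians(tilt)
    h=np.array([np.cos(a),np.sin(a),0]); k=np.array([0,0,1.])
    x=h*np.cos(t)+k*np.sin(t); n=-h*np.sin(t)+k*np.cos(t)
    return np.array(p),np.stack([x,np.cross(n,x),n],1)
F={'plate':frame([.5527,-.1600,0],0,-10.8),'seat':frame([.5531,.2237,.155],26.5,-22.2)}
H=0.028 # TCP height over plate underside
def tcp(name,d,dx=0,dy=0):
    p,A=F[name]
    return p+A@np.array([dx/1e3,dy/1e3,d/1e3+H]), np.stack([A[:,1],A[:,0],-A[:,2]],1)
if __name__=='__main__':
    s=r.read_state(); P,M=tcp(sys.argv[1],*map(float,sys.argv[2:]))
    T=R.from_quat(s['eef_rot']).as_matrix()
    print('t',s['time'],'ee',s['ee_pos']*1e3,'tgt',P*1e3,'F',s['ft_force'],'w',s['width'])
    print('q',s['joint_positions'])
    print('xyz',T.T@(P-s['ee_pos'])*1e3,'rot',np.degrees(R.from_matrix(T.T@M).as_rotvec()))
E
python3 t.py plate 120
python3 - <<'E'
from h import *
W=pts(pickle.load(open('top0.pkl','rb')))
for u,v in ((269,205),(269,180),(269,150),(303,205),(440,120),(453,114)): print(u,v,W[v,u])
E
```

```text
t 0.15 ee [ 155.06 -605.19  229.95] tgt [ 552.7 -160.   148. ] F [-0.26  0.33 -0.76] w 0.08666446934603929
q [ 1.3   0.33 -0.06  1.46  0.02  1.35 -0.09]
xyz [-332.49 -495.68   82.29] rot [  -0.08    0.02 -154.83]
269 205 [ 0.49865993 -0.02905643  0.02109443]
269 180 [ 0.56826394 -0.02958167  0.02474894]
269 150 [ 0.65835948 -0.03001267  0.01476809]
303 205 [ 0.49902555 -0.12234732  0.01479053]
440 120 [ 0.68662636 -0.46521189  0.15234001]
453 114 [ 0.68258859 -0.47954312  0.19866517]
```

Emit:
{"method": "apply_moves", "body": {"increments": [{"xyz": [-30,-45,0],"rotation": [0,0,-10],"grip": 0},{"xyz": [-65,-97,0],"rotation": [0,0,-20],"grip": 0},{"xyz": [-100,-149,0],"rotation": [0,0,-30],"grip": 0},{"xyz": [-135,-200,0],"rotation": [0,0,-40],"grip": 0},{"xyz": [-170,-250,0],"rotation": [0,0,-50],"grip": 0}], "squeeze": 40}}

```text
time: 0.78
ee_pos: [0.356, -0.3767, 0.2301]
eef_rot: [0.976, -0.219, -0.0, -0.0]
ft_force: [0.9, -1.3, 0.7]
width: 0.0874
```

```bash
python3 t.py plate 120
```

```text
t 0.775 ee [ 356.04 -376.67  230.1 ] tgt [ 552.7 -160.   148. ] F [ 0.88 -1.29  0.68] w 0.08742368403703776
q [ 1.06  0.12 -0.35  1.72  0.04  1.31  0.25]
xyz [  85.27 -279.88   82.2 ] rot [  -0.06   -0.   -104.5 ]
```

Emit:
{"method": "apply_moves", "body": {"increments": [{"xyz": [17,-56,0],"rotation": [0,0,-10],"grip": 0},{"xyz": [34,-112,0],"rotation": [0,0,-20],"grip": 0},{"xyz": [51,-168,20],"rotation": [0,0,-30],"grip": 0},{"xyz": [68,-224,40],"rotation": [0,0,-40],"grip": 0},{"xyz": [85,-280,60],"rotation": [0,0,-50],"grip": 0}]}}

```text
time: 1.4
ee_pos: [0.5535, -0.1585, 0.1696]
eef_rot: [0.976, 0.216, -0.0, -0.0]
ft_force: [0.1, -1.0, -0.4]
width: 0.0869
```

```bash
python3 t.py plate 120
```

```text
t 1.4 ee [ 553.47 -158.52  169.6 ] tgt [ 552.7 -160.   148. ] F [ 0.15 -0.96 -0.42] w 0.0869447179500245
q [ 0.72  0.33 -0.62  1.65  0.2   1.23  0.49]
xyz [-1.32  1.03 21.6 ] rot [ -0.02  -0.02 -54.2 ]
```

Emit:
{"method": "apply_moves", "body": {"increments": [{"xyz": [-1,1,10],"rotation": [0,0,-10.5],"grip": 0},{"xyz": [-1,1,20],"rotation": [0,0,-21],"grip": 0},{"xyz": [-1,1,20],"rotation": [0,0,-31.5],"grip": 0},{"xyz": [-1,1,20],"rotation": [0,0,-42],"grip": 0},{"xyz": [-1,1,20],"rotation": [0,0,-52],"grip": 0}]}}

```text
time: 2.02
ee_pos: [0.5528, -0.1598, 0.1493]
eef_rot: [0.781, 0.625, -0.0, -0.0]
ft_force: [0.2, -0.3, 0.2]
width: 0.0868
```

Emit:
{"method": "apply_moves", "body": {"increments": [{"xyz": [0,0,0],"rotation": [0,0,-2.2],"grip": 0},{"xyz": [0,0,0],"rotation": [0,0,-2.2],"grip": 0}]}}

```text
time: 2.28
ee_pos: [0.5525, -0.1599, 0.149]
eef_rot: [0.769, 0.639, -0.0, -0.001]
ft_force: [0.4, 0.8, -0.4]
width: 0.0871
```

```bash
python3 t.py plate 120; python3 - <<'E'
from bench import r,viewer
from h import *
for n in ('wrist','top'):
    c=viewer.camera(n); pickle.dump(c,open(n+'1.pkl','wb')); cv2.imwrite(f'pics/{n}1.png',c['img'])
E
```

```text
t 2.275 ee [ 552.55 -159.94  149.05] tgt [ 552.7 -160.   148. ] F [ 0.38  0.85 -0.45] w 0.08713014942161998
q [ 0.83  0.38 -0.77  1.67  0.28  1.21  1.38]
xyz [-0.04  0.16  1.05] rot [-0.07 -0.04  0.3 ]
```

View pics/wrist1.png

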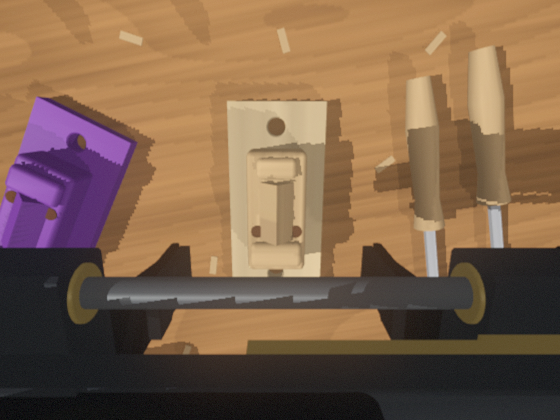

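The wrist view shows the plate, at columns 228-327, centred between the fingers at about 276 and aligned with them. The purple plate and the gouges are clear of the fingers. I'll descend now.

Emit:
{"method": "apply_moves", "body": {"increments": [{"xyz": [0,0,35],"rotation": [0,0,0.2],"grip": 0},{"xyz": [0,0,70],"rotation": [0,0,0.2],"grip": 0},{"xyz": [0,0,100],"rotation": [0,0,0.2],"grip": 0},{"xyz": [0,0,115],"rotation": [0,0,0.2],"grip": 0},{"xyz": [0,0,121],"rotation": [0,0,0.2],"grip": 0}]}}

```text
time: 3.0
ee_pos: [0.5525, -0.1597, 0.0279]
eef_rot: [0.77, 0.638, -0.0, -0.001]
ft_force: [-0.8, -0.4, 0.1]
width: 0.0873
```

```bash
python3 t.py plate 0
```

```text
t 3.0 ee [ 552.55 -159.67   27.86] tgt [ 552.7 -160.    28. ] F [-0.83 -0.41  0.12] w 0.08734705410519723
q [ 0.77  0.53 -0.7   1.77  0.4   1.    1.3 ]
xyz [-0.29  0.21 -0.14] rot [-0.08 -0.04  0.04]
```

Emit:
{"method": "apply_moves", "body": {"increments": [{"xyz": [0,0,0],"rotation": [0,0,0],"grip": 255},{"xyz": [0,0,0],"rotation": [0,0,0],"grip": 255},{"xyz": [0,0,0],"rotation": [0,0,0],"grip": 255},{"xyz": [0,0,0],"rotation": [0,0,0],"grip": 255},{"xyz": [0,0,0],"rotation": [0,0,0],"grip": 255}], "squeeze": 45}}

```text
time: 3.62
ee_pos: [0.5526, -0.1597, 0.028]
eef_rot: [0.77, 0.638, -0.0, -0.001]
ft_force: [-1.1, -1.9, 0.6]
width: 0.0459
```

Emit:
{"method": "apply_moves", "body": {"increments": [{"xyz": [0,0,0],"rotation": [0,0,0],"grip": 255},{"xyz": [0,0,0],"rotation": [0,0,0],"grip": 255},{"xyz": [0,0,0],"rotation": [0,0,0],"grip": 255}]}}

```text
time: 4.0
ee_pos: [0.5526, -0.1597, 0.028]
eef_rot: [0.77, 0.638, -0.0, -0.001]
ft_force: [-0.7, 0.0, 0.4]
width: 0.0456
```

```bash
python3 t.py plate 0; python3 t.py seat 90
```

```text
t 4.0 ee [ 552.59 -159.72   28.01] tgt [ 552.7 -160.    28. ] F [-0.75  0.04  0.38] w 0.04558335749193039
q [ 0.77  0.53 -0.7   1.77  0.4   1.    1.3 ]
xyz [-0.26  0.16  0.01] rot [-0.07 -0.04  0.04]
t 4.0 ee [ 552.59 -159.72   28.01] tgt [504.35 243.59 260.6 ] F [-0.75  0.04  0.38] w 0.04558335749193039
q [ 0.77  0.53 -0.7   1.77  0.4   1.    1.3 ]
xyz [ 387.36 -123.02 -232.17] rot [-26.49  -2.67  11.22]
```

Emit:
{"method": "apply_moves", "body": {"increments": [{"xyz": [0,0,-15],"rotation": [0,0,0],"grip": 255},{"xyz": [0,0,-45],"rotation": [0,0,0],"grip": 255},{"xyz": [0,0,-85],"rotation": [0,0,0],"grip": 255},{"xyz": [0,0,-130],"rotation": [0,0,0],"grip": 255},{"xyz": [0,0,-175],"rotation": [0,0,0],"grip": 255}]}}

```text
time: 4.62
ee_pos: [0.5523, -0.1596, 0.205]
eef_rot: [0.77, 0.638, -0.0, -0.001]
ft_force: [0.3, -0.4, -5.4]
width: 0.0456
```

Emit:
{"method": "apply_moves", "body": {"increments": [{"xyz": [15,-5,-35],"rotation": [0,0,2],"grip": 255},{"xyz": [45,-15,-55],"rotation": [0,0,4],"grip": 255},{"xyz": [85,-30,-60],"rotation": [0,0,6],"grip": 255},{"xyz": [125,-45,-60],"rotation": [0,0,8],"grip": 255},{"xyz": [165,-60,-60],"rotation": [0,0,11],"grip": 255}]}}

```text
time: 5.25
ee_pos: [0.5233, 0.0152, 0.2657]
eef_rot: [0.828, 0.561, -0.001, -0.001]
ft_force: [1.3, 0.7, -5.2]
width: 0.0459
```

```bash
python3 t.py seat 90;python3 - <<'E'
from bench import r,viewer
from h import *
for n in ('scene',):
    c=viewer.camera(n); pickle.dump(c,open(n+'2.pkl','wb')); cv2.imwrite(f'pics/{n}2.png',c['img'])
E
```

```text
t 5.25 ee [523.26  15.23 265.69] tgt [504.35 243.59 260.6 ] F [ 1.29  0.7  -5.17] w 0.045853947549523474
q [ 0.68  0.18 -0.88  1.64  0.14  1.39  0.97]
xyz [ 205.02 -102.33    5.24] rot [-26.6   -0.09   0.4 ]
```

View pics/scene2.png

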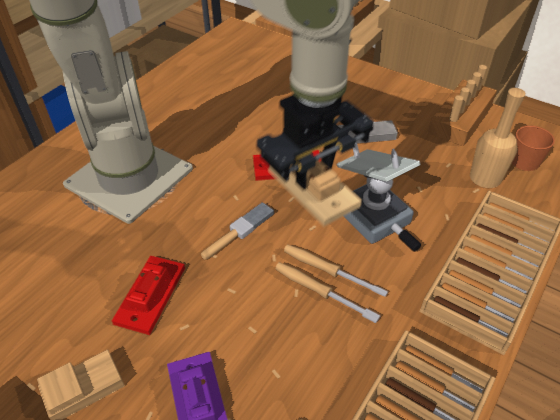

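The plate hangs level in the gripper at about (315,190). The red look-alike and the gouges are untouched. Now I tilt and carry it.

Emit:
{"method": "apply_moves", "body": {"increments": [{"xyz": [20,-10,-10],"rotation": [-6,0,0],"grip": 255},{"xyz": [55,-28,-20],"rotation": [-12,0,0],"grip": 255},{"xyz": [95,-48,-25],"rotation": [-18,0,0],"grip": 255},{"xyz": [135,-68,-20],"rotation": [-23,0,0],"grip": 255},{"xyz": [175,-88,-10],"rotation": [-26.5,0,0],"grip": 255}]}}

```text
time: 5.92
ee_pos: [0.5032, 0.219, 0.2775]
eef_rot: [0.804, 0.548, 0.13, 0.19]
ft_force: [1.3, -1.9, -6.1]
width: 0.0454
```

```bash
python3 t.py seat 90
```

```text
t 5.925 ee [503.21 219.02 277.54] tgt [504.35 243.59 260.6 ] F [ 1.29 -1.92 -6.07] w 0.045351542293709406
q [ 0.51 -0.01 -1.22  1.83  0.44  1.13  0.33]
xyz [ 23.26 -14.72  11.6 ] rot [ 0.15 -0.38  0.59]
```

Emit:
{"method": "apply_moves", "body": {"increments": [{"xyz": [8,-5,3],"rotation": [0,0,0.2],"grip": 255},{"xyz": [16,-10,7],"rotation": [0,-0.2,0.4],"grip": 255},{"xyz": [23,-14.5,11],"rotation": [0.1,-0.4,0.6],"grip": 255},{"xyz": [23,-14.5,11.5],"rotation": [0.1,-0.4,0.6],"grip": 255}]}}

```text
time: 6.42
ee_pos: [0.5036, 0.2438, 0.2603]
eef_rot: [0.808, 0.544, 0.127, 0.19]
ft_force: [-0.6, -0.4, -5.0]
width: 0.0457
```

```bash
python3 t.py seat 90;python3 - <<'E'
from bench import r,viewer
from h import *
for n in ('scene','top','wrist'):
    c=viewer.camera(n); pickle.dump(c,open(n+'3.pkl','wb')); cv2.imwrite(f'pics/{n}3.png',c['img'])
a=cv2.imread('pics/scene3.png')[90:270,250:470]; cv2.imwrite('pics/s3c.png',cv2.resize(a,None,fx=3.3,fy=3.3,interpolation=2))
E
```

```text
t 6.425 ee [503.57 243.77 260.33] tgt [504.35 243.59 260.6 ] F [-0.63 -0.42 -4.98] w 0.04573645591070253
q [ 0.42  0.11 -1.25  1.81  0.59  1.18  0.16]
xyz [0.13 0.83 0.11] rot [-0.05  0.03  0.09]
```

View pics/s3c.png

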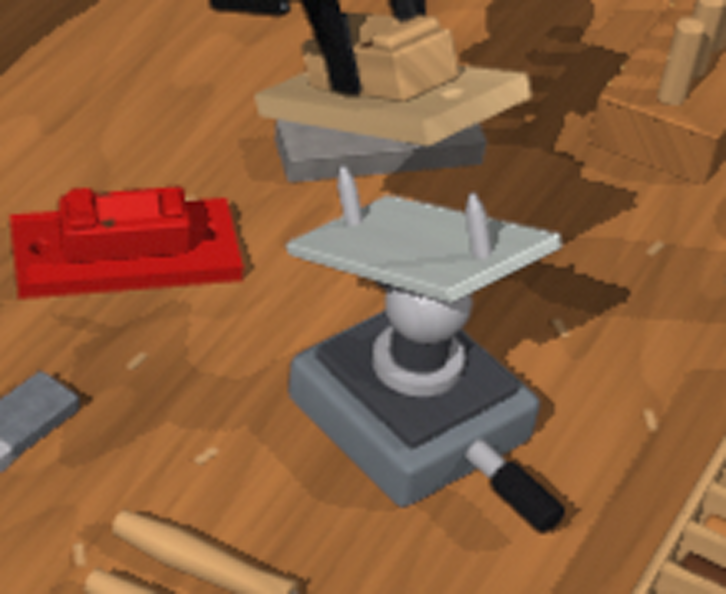

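View pics/top3.png

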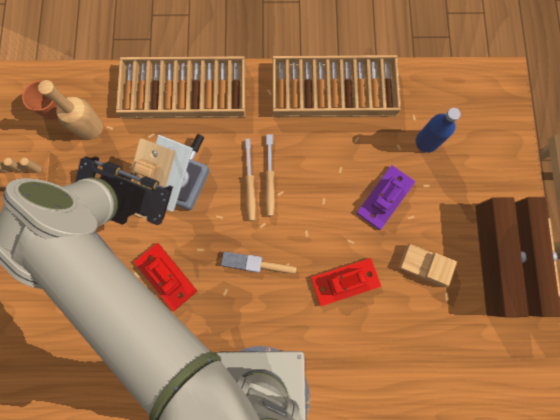

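View pics/wrist3.png

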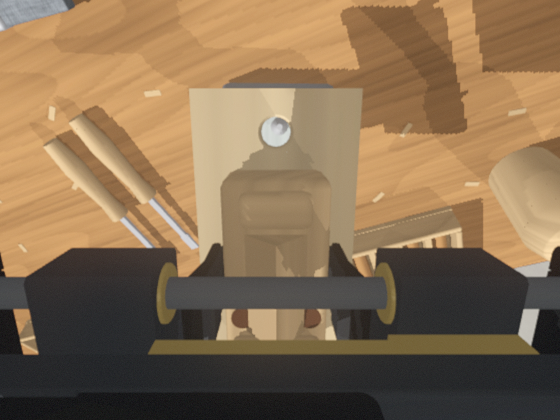

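The scene view shows the plate hovering over the head and looking parallel to it. In the wrist view the low pin's tip shows through the lower hole, near (277,130). Next I compare plate and head in the same views by depth.

```bash
cat > cmp.py <<'E'
import sys
from h import *
from t import F,tcp
from bench import r
np.set_printoptions(precision=2,suppress=True)
k=sys.argv[1]; d0=float(sys.argv[2])/1e3   # expected plate underside distance
p,A=F['seat']
for n in sys.argv[3:]:
    c=pickle.load(open(f'{n}{k}.pkl','rb')); L=(pts(c)-p)@A
    f=210/np.tan(np.radians(c['vertical_fov'])/2); res=np.nanmedian(c['range_z'])/f
    box=(abs(L[...,0])<.1)&(abs(L[...,1])<.06)
    for nm,h in (('head',0),('ptop',d0+.015),('btop',d0+.047)):
        Q=L[box&(abs(L[...,2]-h)<.006)]
        if len(Q)<30: print(n,nm,len(Q)); continue
        for _ in range(4):
            X=np.c_[Q[:,:2],np.ones(len(Q))]; s=np.linalg.lstsq(X,Q[:,2],rcond=None)[0]
            e=Q[:,2]-X@s; Q=Q[abs(e)<max(.0015,2*e.std())]
        b=cv2.minAreaRect((Q[:,:2]*1e3).astype(np.float32))
        print(n,nm,len(Q),'z0mm',s[2]*1e3,'slope x,y mrad',s[:2]*1e3,'rect',np.round(b[0],1),np.round(b[1],1),round(b[2],1),'x',Q[:,0].min()*1e3,Q[:,0].max()*1e3,'y',Q[:,1].min()*1e3,Q[:,1].max()*1e3)
E
python3 cmp.py 3 90 scene top wrist
```

```text
scene head 1093 z0mm -0.07298281676762426 slope x,y mrad [ 1.56 -4.71] rect [ 1.1 -1. ] [173.   92.4] 0.0 x -85.40393612581583 87.60100687198714 y -47.17528805520585 45.239500875336894
scene ptop 560 z0mm 104.32599006151176 slope x,y mrad [-3.48  9.1 ] rect [ 1.7 -1.2] [174.4  82.4] 0.1 x -85.44206216706694 88.95441109211069 y -42.334967720540554 40.150662987289785
scene btop 323 z0mm 138.07887018141687 slope x,y mrad [-20.81  60.35] rect [ 8.7 -3.4] [70.7 92.1] 71.6 x -46.11683561520183 52.36971847611221 y -37.04547954714308 33.695909254877144
top head 906 z0mm -0.3211593748509239 slope x,y mrad [1.91 0.36] rect [-0.8  0.2] [ 89.7 170.4] 89.3 x -86.52230709213215 84.80061516729383 y -45.60829296990947 43.998071213359616
top ptop 713 z0mm 104.03337048699271 slope x,y mrad [-2.03 -2.38] rect [-0.8 -0.1] [ 81.6 171.1] 89.8 x -86.31594749860338 84.75208631060875 y -41.17365742771995 40.56112315738854
top btop 208 z0mm 138.6099099132121 slope x,y mrad [-33.08  20.55] rect [22.9  0.2] [49.4 48. ] 0.5 x -1.9821518510201594 47.67677689737967 y -23.85004982779897 23.96618017664584
wrist head 412 z0mm 1.5484237815390254 slope x,y mrad [-8.37 -0.29] rect [-61.5  -2.1] [22.1 20.7] 58.5 x -73.07760817137881 -51.18028124526046 y -12.753862866102443 8.883175723479356
wrist ptop 17042 z0mm 106.68329952224003 slope x,y mrad [ 1.73 -3.1 ] rect [-18.3  -1.4] [ 80.5 134. ] 89.9 x -85.25459113810773 48.76210221875813 y -41.657085379020586 38.90094726436619
wrist btop 6829 z0mm 139.12417018291367 slope x,y mrad [25.13 -4.31] rect [-11.4  -1.1] [74.2 67.1] 0.2 x -48.485575318040055 25.750645489534357 y -34.65967251999411 32.43797706162576
```

The plate and head agree within about 0.6 mm and 5 mrad in every view. I'll come down to just above the pin tips.

Emit:
{"method": "apply_moves", "body": {"increments": [{"xyz": [0,0,12],"rotation": [0,0,0],"grip": 255},{"xyz": [0,0,25],"rotation": [0,0,0],"grip": 255},{"xyz": [0,0.3,36],"rotation": [0,0,0],"grip": 255},{"xyz": [0,0.3,44],"rotation": [0,0,0],"grip": 255},{"xyz": [0,0.3,44],"rotation": [0,0,0],"grip": 255}]}}

```text
time: 7.2
ee_pos: [0.5226, 0.2351, 0.221]
eef_rot: [0.808, 0.543, 0.127, 0.19]
ft_force: [-0.5, -0.8, -4.0]
width: 0.0457
```

```bash
python3 t.py seat 46;python3 - <<'E'
from bench import r,viewer
from h import *
for n in ('scene','top','wrist'):
    c=viewer.camera(n); pickle.dump(c,open(n+'4.pkl','wb')); cv2.imwrite(f'pics/{n}4.png',c['img'])
a=cv2.imread('pics/wrist4.png')[60:240,180:380]; cv2.imwrite('pics/w4c.png',cv2.resize(a,None,fx=3,fy=3,interpolation=2))
a=cv2.imread('pics/scene4.png')[100:220,300:460]; cv2.imwrite('pics/s4c.png',cv2.resize(a,None,fx=4.5,fy=4.5,interpolation=2))
E
python3 cmp.py 4 46 scene top wrist
```

```text
t 7.2 ee [522.62 235.13 220.96] tgt [522.53 236.18 221.23] F [-0.54 -0.78 -4.  ] w 0.04568188382539784
q [ 0.37  0.21 -1.21  1.85  0.7   1.14  0.09]
xyz [ 0.94 -0.31 -0.45] rot [-0.02  0.08  0.  ]
scene head 1037 z0mm -0.09992629179248862 slope x,y mrad [ 1.78 -3.42] rect [ 1.4 -1.1] [ 90.7 173.8] 89.7 x -85.66659663853605 88.03830556616953 y -46.71839362613342 44.094224579373225
scene ptop 577 z0mm 59.6553722784264 slope x,y mrad [-0.52  3.09] rect [ 2.1 -2.6] [175.4  83.5] 0.7 x -85.35591789001202 89.55920902617984 y -44.81394050356964 39.47769709621209
scene btop 327 z0mm 94.36616725817973 slope x,y mrad [-26.35  55.7 ] rect [ 9.1 -4.5] [71.4 87. ] 68.6 x -44.460387997877696 52.37671814099667 y -35.9357165531271 33.559045296728385
top head 391 z0mm -1.4467518946166527 slope x,y mrad [ 14.87 -21.29] rect [ 19.4 -33.3] [185.4  80.3] 29.1 x -81.10878678428568 84.24379696294342 y -46.100227910277646 45.307290116463726
top ptop 685 z0mm 59.85049674323017 slope x,y mrad [1.92 0.37] rect [-0.  -0.5] [ 81.7 171.1] 89.7 x -85.6899371179856 85.29465865281553 y -41.866677067978046 40.11723081316729
top btop 181 z0mm 94.16042635303144 slope x,y mrad [-24.15  25.35] rect [24.6 -0. ] [46.9 50. ] 1.3 x 0.6862859863248726 48.422665183023305 y -25.00351916298081 24.50626493506536
wrist head 331 z0mm 2.4300349657916676 slope x,y mrad [ 5.79 -2.  ] rect [-62.3  -2.1] [18.3 16.6] 48.4 x -72.35746040238001 -54.0244148902437 y -10.64468710758812 7.574415488729237
wrist ptop 17102 z0mm 62.94609625888699 slope x,y mrad [ 1.92 -2.62] rect [-17.7  -1.2] [ 80.5 134. ] 90.0 x -84.69660955476535 49.25136213869296 y -41.49898137066143 39.01272913195812
wrist btop 6699 z0mm 95.30814828012639 slope x,y mrad [23.63 -3.02] rect [-10.9  -0.9] [67.1 74.1] 89.7 x -47.88042756461696 26.3094287014938 y -34.49070011914035 32.59174469510592
```

View pics/w4c.png

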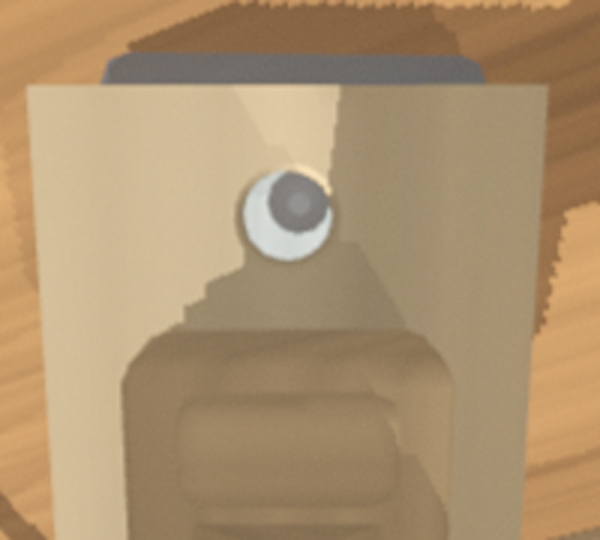

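View pics/s4c.png

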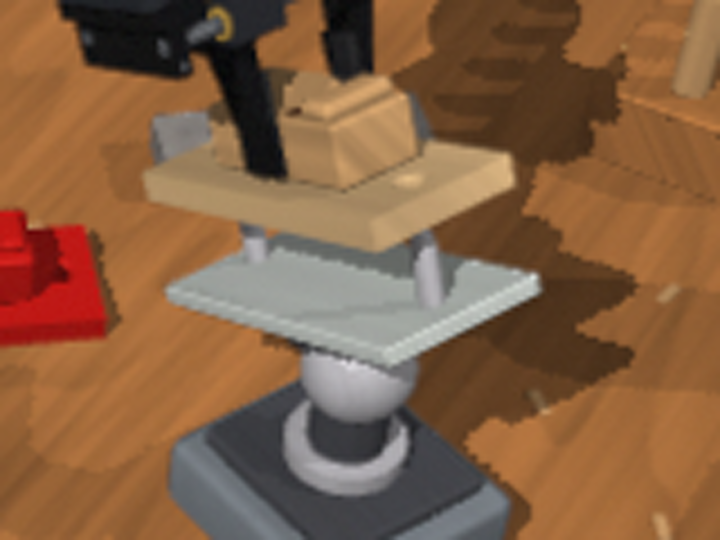

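The pin tip shows in the hole at wrist pixel (279.7,127.7), and the hole's centre is at (276,131.7). I'll cast both rays onto their planes.

```bash
cat > hole.py <<'E'
import sys
from h import *
from t import F
np.set_printoptions(precision=2,suppress=True)
def cast(c,u,v,h):
    p,A=F['seat']; f=210/np.tan(np.radians(c['vertical_fov'])/2)
    M=cv2.Rodrigues(np.array(c['rvec'],float))[0]; o=-M.T@np.array(c['tvec']).ravel()
    d=M.T@np.array([(u-c['cx'])/f,(v-c['cy'])/f,1])
    o=A.T@(o-p); d=A.T@d; return (o+d*(h-o[2])/d[2])*1e3
if __name__=='__main__':
    c=pickle.load(open(sys.argv[1],'rb')); a=list(map(float,sys.argv[2:]))
    print('hole',cast(c,a[0],a[1],a[4]),'pin',cast(c,a[2],a[3],.040))
E
python3 hole.py wrist4.pkl 276 131.7 279.7 127.7 0.0615
python3 hole.py wrist4.pkl 276 131.7 279.7 127.7 0.0600
```

```text
hole [-64.93  -0.82  61.5 ] pin [-66.17   1.14  40.  ]
hole [-64.87  -0.82  60.  ] pin [-66.17   1.14  40.  ]
```

Emit:
{"method": "apply_moves", "body": {"increments": [{"xyz": [0.6,-0.5,0],"rotation": [0,0,0],"grip": 255},{"xyz": [1.3,-1,2],"rotation": [0,0,0],"grip": 255},{"xyz": [1.3,-1,5],"rotation": [0,0,0],"grip": 255},{"xyz": [1.3,-1,8],"rotation": [0,0,0],"grip": 255},{"xyz": [1.3,-1,8],"rotation": [0,0,0],"grip": 255}]}}

```text
time: 7.98
ee_pos: [0.5257, 0.2357, 0.2142]
eef_rot: [0.808, 0.543, 0.128, 0.191]
ft_force: [0.8, 0.2, -5.2]
width: 0.0458
```

```bash
python3 t.py seat 38 -0.9 0.5;python3 - <<'E'
from bench import r,viewer
from h import *
for n in ('scene','top','wrist'):
    c=viewer.camera(n); pickle.dump(c,open(n+'5.pkl','wb')); cv2.imwrite(f'pics/{n}5.png',c['img'])
a=cv2.imread('pics/wrist5.png')[60:240,180:380]; cv2.imwrite('pics/w5c.png',cv2.resize(a,None,fx=3,fy=3,interpolation=2))
E
python3 cmp.py 5 38 scene top wrist|grep -v btop
```

```text
t 7.975 ee [525.66 235.71 214.18] tgt [525.28 235.59 213.66] F [ 0.79  0.16 -5.23] w 0.045842138256255875
q [ 0.36  0.22 -1.2   1.85  0.72  1.14  0.07]
xyz [-0.25 -0.51  0.33] rot [0.04 0.04 0.  ]
scene head 972 z0mm -0.05859473177614163 slope x,y mrad [ 0.14 -4.53] rect [ 2.1 -1.1] [ 91.  171.7] 89.0 x -84.05285036523276 88.41759034025172 y -47.852232050550086 43.772793564749335
scene ptop 586 z0mm 52.47299804647922 slope x,y mrad [0.81 2.58] rect [ 1.3 -0.6] [175.2  83.4] 0.8 x -86.3770142917761 89.21730455462443 y -42.889581439555265 41.585838513542384
top head 348 z0mm -0.1401456638008216 slope x,y mrad [-3.61  6.04] rect [33.9 -1. ] [101.   88.5] 0.1 x -16.568529079265677 84.3486187376191 y -45.29980115583182 43.353236161609985
top ptop 685 z0mm 52.42146051158195 slope x,y mrad [-1.43  0.37] rect [-0.5  0.8] [170.   81.3] 0.6 x -85.57596517359843 84.49651580352057 y -39.60207869867367 41.877620693683205
wrist head 282 z0mm 2.458964544314755 slope x,y mrad [  6.14 -11.17] rect [-64.4  -0.1] [17.7 17.5] 0.1 x -73.23653156618845 -55.492014090659055 y -8.880735613541065 8.658571514398506
wrist ptop 17063 z0mm 55.09025833339962 slope x,y mrad [ 2.22 -2.51] rect [-18.5   0.2] [134.3  80.5] 0.1 x -85.61878152829118 48.51558248164118 y -40.160320668012794 40.417803557829195
```

View pics/w5c.png

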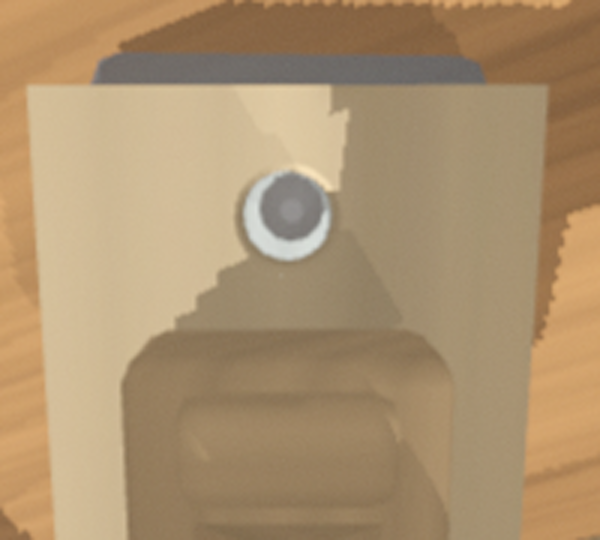

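```bash
python3 hole.py wrist5.pkl 276 131.7 277 129.3 0.0524; python3 hole.py wrist5.pkl 276 131.7 277 129.3 0.054
```

```text
hole [-65.79   0.55  52.4 ] pin [-66.51   1.06  40.  ]
hole [-65.86   0.55  54.  ] pin [-66.51   1.06  40.  ]
```

Emit:
{"method": "apply_moves", "body": {"increments": [{"xyz": [0.3,-0.4,1],"rotation": [0,0,0],"grip": 255},{"xyz": [0.3,-0.4,4],"rotation": [0,0,0],"grip": 255},{"xyz": [0.3,-0.4,7],"rotation": [0,0,0],"grip": 255},{"xyz": [0.3,-0.4,10],"rotation": [0,0,0],"grip": 255},{"xyz": [0.3,-0.4,10],"rotation": [0,0,0],"grip": 255}]}}

```text
time: 8.75
ee_pos: [0.5296, 0.2346, 0.2051]
eef_rot: [0.808, 0.543, 0.128, 0.191]
ft_force: [0.3, -0.1, -4.8]
width: 0.0456
```

```bash
python3 t.py seat 27.5 -0.9 0.5;python3 - <<'E'
from bench import r,viewer
from h import *
for n in ('scene','top','wrist'):
    c=viewer.camera(n); pickle.dump(c,open(n+'6.pkl','wb')); cv2.imwrite(f'pics/{n}6.png',c['img'])
a=cv2.imread('pics/wrist6.png')[90:160,230:320]; a=cv2.resize(a,None,fx=6,fy=6,interpolation=2)
b=cv2.imread('pics/top6.png')[125:225,120:220]; b=cv2.resize(b,(420,420),interpolation=2)
cv2.imwrite('pics/c6.png',np.vstack([np.hstack([a[:420,:],b[:, :260]])]))
E
python3 cmp.py 6 27.5 scene top wrist|grep -v btop
```

```text
t 8.75 ee [529.56 234.59 205.13] tgt [529.61 233.82 204.27] F [ 0.34 -0.06 -4.81] w 0.04561570197629163
q [ 0.34  0.24 -1.19  1.86  0.74  1.13  0.06]
xyz [-0.69 -0.08  0.92] rot [0.04 0.03 0.01]
scene head 837 z0mm -0.06837806871882154 slope x,y mrad [-0.35 -1.41] rect [ 1.4 -1. ] [ 91.8 175.1] 89.9 x -86.15438105406533 88.99296674384985 y -46.9569592590329 44.90649148399618
scene ptop 590 z0mm 42.604423412782104 slope x,y mrad [-0.87  3.48] rect [ 1.6 -0.3] [ 82.8 173.2] 89.6 x -85.10004144624664 87.96099228105854 y -42.14080790008579 40.92789405263368
top head 297 z0mm -0.8915069870469335 slope x,y mrad [ 3.57 -0.72] rect [36.7 -1. ] [94.1 89.2] 0.1 x -10.274755110646774 83.81204499444858 y -45.57306725188468 43.68310226692308
top ptop 653 z0mm 42.42133728371588 slope x,y mrad [ 2.96 -0.27] rect [-1.   1.4] [ 81.4 170.4] 90.0 x -86.24856667290092 84.1937966759726 y -39.32269434578884 42.060123801178584
wrist head 245 z0mm 1.934790909722904 slope x,y mrad [-3.45 -5.63] rect [-65.2   0.3] [16.9 16.7] 0.6 x -73.61143051470911 -56.74465309048499 y -8.05202276681717 8.713924540622823
wrist ptop 17158 z0mm 45.1932521954294 slope x,y mrad [ 2.53 -2.53] rect [-19.    0.6] [134.   80.5] 0.0 x -86.02167693353492 48.03064367912617 y -39.70239323854415 40.80170485493668
```

View pics/c6.png

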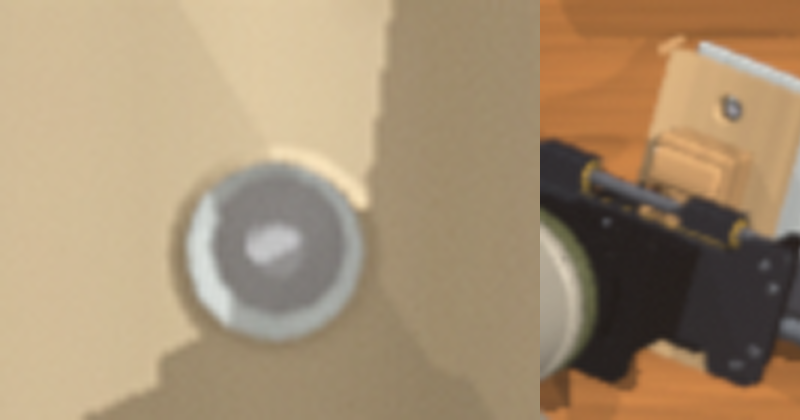

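The low pin is now nearly centred in its hole. Now I check the upper hole.

```bash
python3 hole.py wrist6.pkl 275.7 131.7 275.8 130.5 0.0426; python3 - <<'E'
from h import *
from t import F
p,A=F['seat']
ims=[]
for n in ('top','scene'):
    c=pickle.load(open(n+'6.pkl','rb')); f=210/np.tan(np.radians(c['vertical_fov'])/2)
    K=np.array([[f,0,c['cx']],[0,f,c['cy']],[0,0,1]])
    pr=lambda L: cv2.projectPoints((p+A@np.array(L))[None],np.array(c['rvec'],float),np.array(c['tvec'],float),K,None)[0].ravel()
    a=pr([.065,0,.0425]); b=pr([.065,0,.040]); print(n,a,b)
    x,y=np.round(a).astype(int); ims.append(cv2.resize(c['img'][y-16:y+16,x-16:x+16],(400,400),interpolation=2)); print(x-16,y-16)
cv2.imwrite('pics/u6.png',np.hstack(ims))
E
```

```text
hole [-66.2   0.8  42.6] pin [-66.67   0.84  40.  ]
top [164.83 150.15] [165.27 150.04]
149 134
scene [392.14 147.57] [392.36 148.73]
376 132
```

View pics/u6.png

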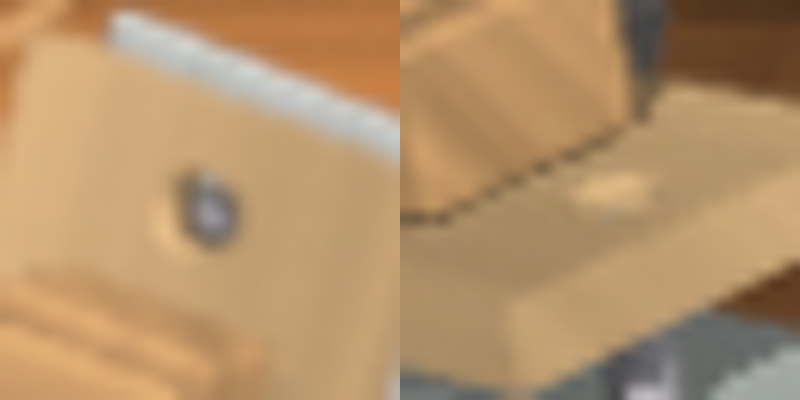

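Emit:
{"method": "apply_moves", "body": {"increments": [{"xyz": [-0.4,-0.2,0.5],"rotation": [0,0,0],"grip": 255},{"xyz": [-0.4,-0.2,2],"rotation": [0,0,0],"grip": 255},{"xyz": [-0.4,-0.2,4],"rotation": [0,0,0],"grip": 255},{"xyz": [-0.4,-0.2,6],"rotation": [0,0,0],"grip": 255},{"xyz": [-0.4,-0.2,6],"rotation": [0,0,0],"grip": 255}]}}

```text
time: 9.52
ee_pos: [0.5317, 0.2334, 0.1998]
eef_rot: [0.808, 0.543, 0.128, 0.191]
ft_force: [-0.6, -0.4, -5.1]
width: 0.0454
```

```bash
python3 t.py seat 22 -1 0.9;python3 - <<'E'
from bench import r,viewer
from h import *
ims=[]
for n,(x,y) in (('top',(149,134)),('scene',(376,135)),('wrist',(260,115))):
    c=viewer.camera(n); pickle.dump(c,open(n+'7.pkl','wb')); ims.append(cv2.resize(c['img'][y:y+32,x:x+32],(260,260),interpolation=2))
cv2.imwrite('pics/u7.png',np.hstack(ims))
print(r.read_state()['torque'])
E
python3 cmp.py 7 22 scene top wrist|grep -v btop
```

```text
t 9.525 ee [531.72 233.39 199.84] tgt [531.96 233.3  199.3 ] F [-0.6  -0.36 -5.1 ] w 0.04544322735560527
q [ 0.34  0.25 -1.18  1.86  0.75  1.12  0.05]
xyz [ 0.01 -0.02  0.59] rot [0.05 0.02 0.01]
[0.46932245 0.7599485  0.05494602]
scene head 736 z0mm -0.06951978912947876 slope x,y mrad [-0.08 -1.87] rect [ 1.4 -2.7] [173.8  91.3] 1.3 x -85.15929552357915 88.03098928988565 y -47.27843644399998 44.44551945867185
scene ptop 598 z0mm 36.86806557063115 slope x,y mrad [0.61 3.98] rect [ 1.1 -0.4] [ 83. 173.] 89.9 x -85.51298710306234 87.62199026299754 y -42.06111052667742 41.00184948125047
top head 240 z0mm -1.4114437480716444 slope x,y mrad [  2.87 -14.64] rect [ 59.8 -19.3] [119.5  66.7] 43.4 x -4.584080406394389 84.676744198419 y -45.6420075173664 45.250295728883806
top ptop 656 z0mm 36.41403249602529 slope x,y mrad [-0.27 -0.01] rect [-1.1  0.2] [171.6  81.5] 0.6 x -86.99793790894864 84.57319086916371 y -40.1069367754583 41.48070609806025
wrist head 219 z0mm 2.2396887477940166 slope x,y mrad [  1.27 -11.5 ] rect [-65.6   0. ] [16.4 16.3] 0.4 x -73.79066226915452 -57.360520090066686 y -8.114412155966567 8.160100561926571
wrist ptop 17189 z0mm 39.22837634542332 slope x,y mrad [ 2.18 -2.02] rect [-19.1   0.1] [ 80.5 134.3] 90.0 x -86.20545775525967 48.06946486941967 y -40.06830530572052 40.40010515492214
```

View pics/u7.png

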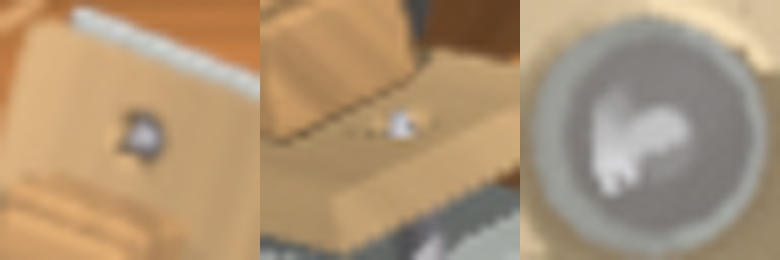

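Both pin tips now stand in their holes, and the wrist force is only the plate's weight, about 5 N. I'll continue slowly.

Emit:
{"method": "apply_moves", "body": {"increments": [{"xyz": [0,0,2],"rotation": [0,0,0],"grip": 255},{"xyz": [0,0,4],"rotation": [0,0,0],"grip": 255},{"xyz": [0,0,6],"rotation": [0,0,0],"grip": 255},{"xyz": [0,0,8],"rotation": [0,0,0],"grip": 255},{"xyz": [0,0,8],"rotation": [0,0,0],"grip": 255}]}}

```text
time: 10.3
ee_pos: [0.535, 0.2321, 0.1927]
eef_rot: [0.808, 0.543, 0.128, 0.191]
ft_force: [0.8, 0.4, -4.8]
width: 0.0457
```

```bash
python3 t.py seat 14 -1 0.9;python3 - <<'E'
from bench import r,viewer
from h import *
ims=[]
for n,(x,y) in (('top',(149,134)),('scene',(376,138)),('wrist',(260,115))):
    c=viewer.camera(n); pickle.dump(c,open(n+'8.pkl','wb')); ims.append(cv2.resize(c['img'][y:y+32,x:x+32],(260,260),interpolation=2))
cv2.imwrite('pics/u8.png',np.hstack(ims))
print(r.read_state()['torque'])
E
python3 cmp.py 8 14 scene top wrist|grep -v btop
```

```text
t 10.3 ee [535.02 232.13 192.73] tgt [535.26 231.95 192.14] F [ 0.78  0.43 -4.77] w 0.045668938857972366
q [ 0.33  0.27 -1.17  1.86  0.77  1.12  0.04]
xyz [-0.08 -0.01  0.66] rot [0.05 0.01 0.01]
[ 0.45087317  0.77409075 -0.01392916]
scene head 575 z0mm -0.11809284459069752 slope x,y mrad [-0.35  1.34] rect [ 1.6 -0.8] [ 92.8 171.8] 88.7 x -84.93783749908394 88.41195396637723 y -48.54000860061339 44.205868433968654
scene ptop 599 z0mm 28.84203991052749 slope x,y mrad [-0.35  4.05] rect [0.6 0.7] [173.7  83.3] 0.1 x -86.22827970201769 87.50630846985469 y -40.987856081526374 42.48001672486138
top head 206 z0mm -0.5606267015386411 slope x,y mrad [-7.61 -5.93] rect [ 60.8 -20. ] [117.6  64.3] 42.5 x -4.248030964409246 84.0856529048819 y -45.72597801696294 42.45692991818128
top ptop 675 z0mm 28.445457332854833 slope x,y mrad [ 4.47 -3.13] rect [-1.4  0.8] [170.8  81.1] 0.0 x -86.76351538291826 84.0858891647816 y -39.76279550542062 41.36886452814972
wrist head 178 z0mm 2.619551910120659 slope x,y mrad [  7.35 -30.71] rect [-65.9   0.1] [15.8 15.6] 1.2 x -73.76061714991323 -58.011943196851455 y -7.696668786469398 7.982433409755992
wrist ptop 17198 z0mm 31.290340560703996 slope x,y mrad [ 1.84 -2.08] rect [-19.2   0.3] [134.   80.4] 0.0 x -86.20229631903167 47.759605478574784 y -39.89090544380003 40.50227021204389
```

View pics/u8.png

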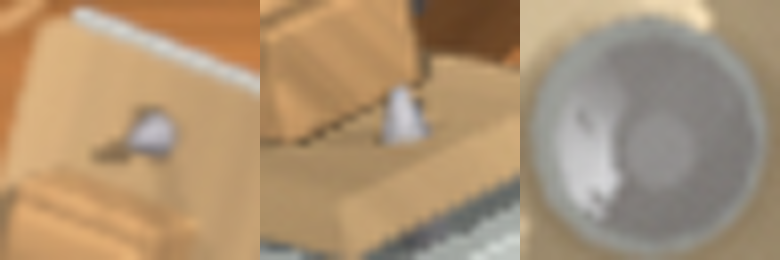

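Emit:
{"method": "apply_moves", "body": {"increments": [{"xyz": [0,0.2,2],"rotation": [0,0,0],"grip": 255},{"xyz": [0,0.2,4],"rotation": [0,0,0],"grip": 255},{"xyz": [0,0.2,6],"rotation": [0,0,0],"grip": 255},{"xyz": [0,0.2,8],"rotation": [0,0,0],"grip": 255},{"xyz": [0,0.2,9],"rotation": [0,0,0],"grip": 255}]}}

```text
time: 11.08
ee_pos: [0.539, 0.2306, 0.1849]
eef_rot: [0.808, 0.543, 0.128, 0.191]
ft_force: [0.3, -0.8, -5.7]
width: 0.0454
```

```bash
python3 t.py seat 5 -1 0.9;python3 - <<'E'
from bench import r
from h import *
s=r.read_state();print(s['torque'], R.from_quat(s['eef_rot']).as_matrix().T@s['ft_force'])
E
```

```text
t 11.075 ee [538.97 230.61 184.86] tgt [538.98 230.43 184.09] F [ 0.32 -0.85 -5.66] w 0.045384840964593456
q [ 0.32  0.29 -1.16  1.87  0.79  1.11  0.03]
xyz [-0.16 -0.28  0.72] rot [ 0.06 -0.    0.01]
[0.47910199 0.78532939 0.06278765] [-0.66104156 -1.97493247  5.33839072]
```

Emit:
{"method": "apply_moves", "body": {"increments": [{"xyz": [0,-0.1,0.8],"rotation": [0,0,0],"grip": 255},{"xyz": [0,-0.1,1.6],"rotation": [0,0,0],"grip": 255},{"xyz": [0,-0.1,2.4],"rotation": [0,0,0],"grip": 255},{"xyz": [0,-0.1,3.2],"rotation": [0,0,0],"grip": 255},{"xyz": [0,-0.1,4],"rotation": [0,0,0],"grip": 255}]}}

```text
time: 11.7
ee_pos: [0.5406, 0.23, 0.1812]
eef_rot: [0.808, 0.543, 0.128, 0.191]
ft_force: [-0.9, -0.7, -5.5]
width: 0.0458
```

```bash
python3 t.py seat 1 -1 0.9;python3 - <<'E'
from bench import r,viewer
from h import *
s=r.read_state();print(s['torque'], R.from_quat(s['eef_rot']).as_matrix().T@s['ft_force'])
for n in ('top','scene','wrist'):
    c=viewer.camera(n); pickle.dump(c,open(n+'9.pkl','wb'))
E
python3 cmp.py 9 1 scene top wrist|grep ptop
```

```text
t 11.7 ee [540.57 230.01 181.22] tgt [540.63 229.76 180.51] F [-0.88 -0.73 -5.51] w 0.04579279856751279
q [ 0.32  0.29 -1.16  1.87  0.8   1.1   0.02]
xyz [-0.21 -0.18  0.71] rot [ 0.06 -0.01  0.01]
[ 0.51751855  0.7594126  -0.02940253] [-1.01028907 -2.94528968  4.68939935]
scene ptop 571 z0mm 15.684450082677913 slope x,y mrad [1.79 0.1 ] rect [1.1 0.2] [ 84.6 172.8] 89.4 x -85.47591063302578 87.71284317475735 y -42.93920519074678 41.96531969534333
top ptop 631 z0mm 15.515046824319093 slope x,y mrad [ 1.63 -2.66] rect [-0.6  1.7] [ 81.5 170.7] 89.3 x -86.29933919576217 84.47953988750201 y -39.6125693526132 41.90795782317261
wrist ptop 17079 z0mm 18.06099847488678 slope x,y mrad [ 2.13 -2.47] rect [-19.1   0.2] [134.2  80.4] 0.1 x -86.14292601811556 48.04846570684572 y -39.97567492343346 40.44305443493284
```

Emit:
{"method": "apply_moves", "body": {"increments": [{"xyz": [0,0,0.4],"rotation": [0,0,0],"grip": 255},{"xyz": [0,0,0.8],"rotation": [0,0,0],"grip": 255},{"xyz": [0,0,1.1],"rotation": [0,0,0],"grip": 255},{"xyz": [0,0,1.1],"rotation": [0,0,0],"grip": 255}]}}

```text
time: 12.35
ee_pos: [0.5409, 0.2299, 0.1804]
eef_rot: [0.808, 0.543, 0.128, 0.191]
ft_force: [-3.0, -0.0, 0.1]
width: 0.0456
```

Emit:
{"method": "apply_moves", "body": {"increments": [{"xyz": [0,0,0.3],"rotation": [0,0,0],"grip": 255},{"xyz": [0,0,0.5],"rotation": [0,0,0],"grip": 255},{"xyz": [0,0,0.5],"rotation": [0,0,0],"grip": 255}]}}

```text
time: 12.72
ee_pos: [0.541, 0.2299, 0.1804]
eef_rot: [0.808, 0.543, 0.128, 0.191]
ft_force: [-7.2, -0.9, 3.4]
width: 0.0456
```

```bash
python3 t.py seat 0 -1 0.9;python3 - <<'E'
from bench import r,viewer
from h import *
s=r.read_state();print(s['torque'], R.from_quat(s['eef_rot']).as_matrix().T@s['ft_force'])
for n in ('top','scene','wrist'):
    c=viewer.camera(n); pickle.dump(c,open(n+'10.pkl','wb'))
    if n=='scene': cv2.imwrite('pics/s10.png',cv2.resize(c['img'][100:220,300:460],None,fx=4.5,fy=4.5,interpolation=2))
E
python3 cmp.py 10 0 scene top wrist|grep ptop
```

```text
t 12.725 ee [540.99 229.88 180.41] tgt [541.04 229.59 179.61] F [-7.2  -0.92  3.44] w 0.045644825538413564
q [ 0.31  0.3  -1.16  1.87  0.8   1.1   0.02]
xyz [-0.25 -0.22  0.78] rot [0.09 0.03 0.02]
[-0.4221732   1.51669103 -0.52757774] [-3.57889704 -4.11404774 -5.89958103]
scene ptop 581 z0mm 14.990425896888304 slope x,y mrad [-0.32  6.12] rect [ 1.  -0.8] [174.6  83. ] 1.2 x -86.1365272327738 88.82673788452401 y -42.12203623493975 42.0392209464582
top ptop 633 z0mm 14.735221090744222 slope x,y mrad [-2.47 -2.41] rect [-0.8  1.4] [ 82.1 170.6] 89.5 x -86.21946642302193 84.54669036393251 y -40.27385621482407 41.79217192229008
wrist ptop 17151 z0mm 17.216172712825742 slope x,y mrad [ 1.21 -4.45] rect [-19.2   0.3] [133.8  80.4] 0.1 x -86.08900522565395 47.775236612603415 y -40.00586231847122 40.499012293013394
```

View pics/s10.png

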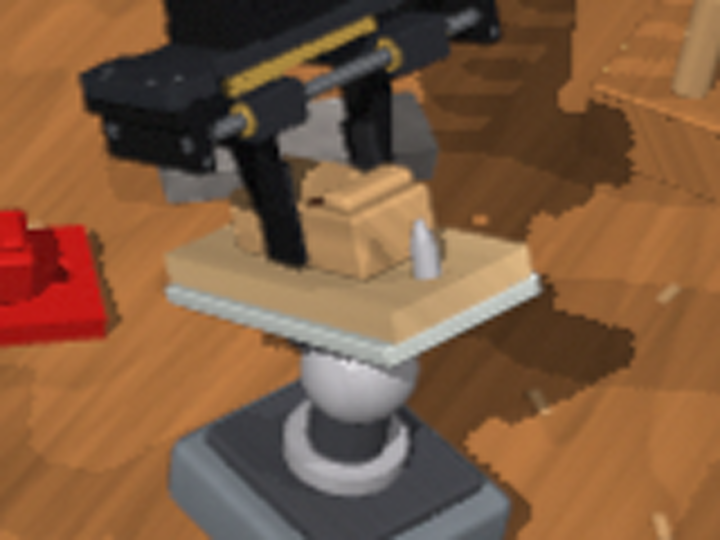

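The plate lies flat on the head: plate-top height is 15.0 mm in the scene view and 14.7 in the top view, with the head at about 0, and the press force is about 11 N. I'll let go gently.

Emit:
{"method": "apply_moves", "body": {"increments": [{"xyz": [0,0,0],"rotation": [0,0,0],"grip": 100},{"xyz": [0,0,0],"rotation": [0,0,0],"grip": 70},{"xyz": [0,0,0],"rotation": [0,0,0],"grip": 40},{"xyz": [0,0,0],"rotation": [0,0,0],"grip": 30},{"xyz": [0,0,0],"rotation": [0,0,0],"grip": 30}], "squeeze": 10}}

```text
time: 13.5
ee_pos: [0.541, 0.2299, 0.1804]
eef_rot: [0.808, 0.543, 0.128, 0.191]
ft_force: [0.3, 0.5, -0.7]
width: 0.0759
```

```bash
python3 t.py seat 0 -1 0.9;python3 - <<'E'
from bench import r,viewer
from h import *
for n in ('top','scene','wrist'):
    c=viewer.camera(n); pickle.dump(c,open(n+'11.pkl','wb'))
cv2.imwrite('pics/w11.png',c['img'])
E
python3 cmp.py 11 0 scene top wrist|grep ptop
```

```text
t 13.5 ee [541.02 229.88 180.4 ] tgt [541.04 229.59 179.61] F [ 0.29  0.46 -0.71] w 0.07586976064668723
q [ 0.31  0.3  -1.16  1.87  0.8   1.1   0.02]
xyz [-0.26 -0.24  0.77] rot [0.09 0.02 0.02]
scene ptop 535 z0mm 14.91143630275317 slope x,y mrad [0.28 0.73] rect [2.3 0.9] [ 84.1 171.9] 90.0 x -83.60498200904091 88.22904151154245 y -41.218805964586316 42.861098850844655
top ptop 609 z0mm 14.555405029278282 slope x,y mrad [-2.37 -9.14] rect [-0.8  1.8] [ 81.3 170.7] 89.4 x -86.134407411056 84.2306856911531 y -39.53545007799611 42.15961030403602
wrist ptop 19422 z0mm 17.180306409633502 slope x,y mrad [ 1.39 -5.86] rect [-14.5   0.4] [143.1  80.4] 0.0 x -86.07661619469195 57.086879797950644 y -39.83966120980471 40.57179224491121
```

View pics/w11.png

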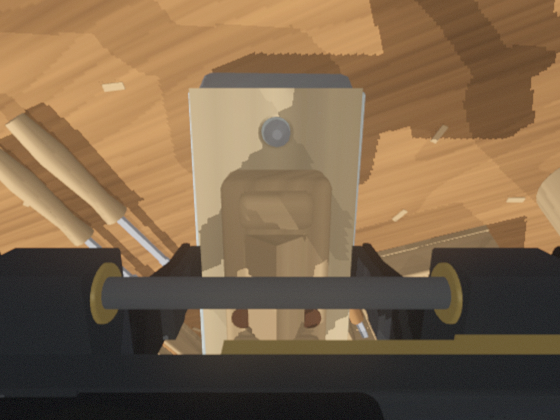

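Released: the fingers are open to 76 mm, there is no force, and the plate has not moved. I'll back off along the tool axis.

Emit:
{"method": "apply_moves", "body": {"increments": [{"xyz": [0,0,-10],"rotation": [0,0,0],"grip": 20},{"xyz": [0,0,-30],"rotation": [0,0,0],"grip": 20},{"xyz": [0,0,-55],"rotation": [0,0,0],"grip": 20},{"xyz": [0,0,-80],"rotation": [0,0,0],"grip": 20},{"xyz": [0,0,-100],"rotation": [0,0,0],"grip": 20}]}}

```text
time: 14.28
ee_pos: [0.4989, 0.2477, 0.2713]
eef_rot: [0.807, 0.543, 0.129, 0.191]
ft_force: [-0.0, -0.3, -0.5]
width: 0.0803
```

Emit:
{"method": "apply_moves", "body": {"increments": [{"xyz": [0,0,-10],"rotation": [0,0,0],"grip": 20},{"xyz": [0,0,-10],"rotation": [0,0,0],"grip": 20},{"xyz": [0,0,-10],"rotation": [0,0,0],"grip": 20}]}}

```text
time: 14.65
ee_pos: [0.4948, 0.2489, 0.2796]
eef_rot: [0.807, 0.543, 0.128, 0.191]
ft_force: [0.0, -0.4, -0.3]
width: 0.0803
```

```bash
python3 t.py seat 100 -1 0.9;python3 - <<'E'
from bench import r,viewer
from h import *
for n in ('top','wrist','scene'):
    c=viewer.camera(n); pickle.dump(c,open(n+'12.pkl','wb'))
cv2.imwrite('pics/s12.png',c['img'])
E
python3 cmp.py 12 0 scene top wrist|grep -v btop
```

```text
t 14.65 ee [494.79 248.87 279.57] tgt [499.73 246.45 269.11] F [ 0.   -0.41 -0.3 ] w 0.08027288703108737
q [ 0.44  0.07 -1.27  1.79  0.54  1.21  0.19]
xyz [-0.37  0.21 11.82] rot [0.12 0.03 0.05]
scene head 517 z0mm 0.5296111926485042 slope x,y mrad [-5.77 11.81] rect [ 15.7 -34.1] [193.   84.1] 26.6 x -88.76608870834612 88.25521983603983 y -48.357854253875516 45.466459473071936
scene ptop 599 z0mm 14.919560225927565 slope x,y mrad [0.07 2.03] rect [1.2 0.3] [173.7  83.9] 0.1 x -85.62318685417172 88.05585259985246 y -41.69059419866277 42.28069804302506
top head 251 z0mm -0.42163339493338825 slope x,y mrad [-2.54 -5.78] rect [ 16.1 -33.7] [187.3  76.5] 25.7 x -84.73848856118107 84.0397370495614 y -45.34926400386993 41.39839928323119
top ptop 867 z0mm 14.438435248931894 slope x,y mrad [ 2.07 -9.68] rect [-0.6  1.3] [ 81.5 170.6] 89.7 x -86.0622479337292 84.63921685915732 y -39.52746337203926 42.203240257050936
wrist head 1015 z0mm 1.8895562534700274 slope x,y mrad [ 0.91 -5.19] rect [-8.3 -0.1] [ 89.8 155.1] 89.6 x -86.13825601225537 69.19804329609129 y -45.52071340658569 45.25642499676115
wrist ptop 8878 z0mm 17.129357393860875 slope x,y mrad [ 1.25 -5.87] rect [-12.2   0.1] [148.3  80.3] 0.0 x -86.31573339701474 61.98733667731925 y -40.05668268549476 40.228808793116166
```

View pics/s12.png

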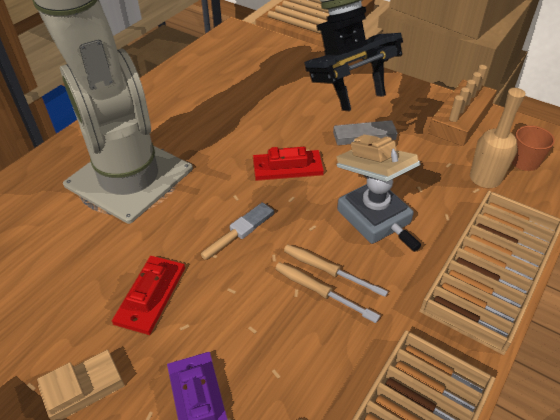

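The plate rests flush on the head at about (378,157), and the gripper is clear at (355,65). The gouges and look-alikes haven't moved. I'm handing in the job.

```bash
python3 -c "
from bench import r
print(r.close_job())"
```

```text
the job is handed in; nothing more can be done
None
```

The plate is mounted on the vise head and handed in at about 15 s. I gripped it by the blank and carried it over the gouges. It went down both pins at about 20 mm/s or less, with force checks, until it pressed on the face with about 11 N. Then I opened the gripper and backed off about 110 mm. The hand-in gives no verdict.

Last checks after backing off:
- **Height:** the plate's top is 14.9 mm above the head's face in the scene view, and 14.4 mm in the top view (14.9 mm against that view's own reading of the face). The wrist view reads 17.1 mm, but it also puts the face at +1.9 mm, a relative 15.2 mm. The plate is 15 mm thick, so its underside is on the face.
- **Parallel:** the slope is within 0.01 rad in all views.
- **Centring:** within about 2 mm. The views disagree by 1–2 mm on the sideways offset: top +1.3 mm, scene and wrist about +0.3 mm or less. This is well inside the 6 mm allowed.
- **Length direction:** within about 0.3°.
- **Contact:** the wrist force is back to about 0 N, so the robot touches nothing.
- **Bystanders:** the gouges and the look-alikes appear unmoved in the final scene picture. I judged this by eye.

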